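# Snug the filler plug and cap it

### The job

The blue winged filler plug on top of the white water unit is only loosely started: turn it clockwise until its tapered thread bites and it goes firmly snug, but do not force it further, because an over-tightened plug cracks the port. Then put the yellow dust cap over the plug, down onto the deck of the unit, and let go; leave the carton, the vial and the spray bottle where they stand.

Things in the scene. Friction and masses are not known exactly. Their poses are not given: they have to be found in the camera images.
- plug_grip (a point): Grip point of the blue filler plug, on its vertical turning axis. Its wing is an upright flat bar 40 mm long (this point's x), 11 mm thick (y), from 23 mm below this point to 9 mm above. Below the wing a brass taper, 24 mm wide, enters a steel collar of 48 mm diameter, top 31 mm below this point; the deck is 10 mm lower. Clockwise from above tightens, sinking 1.8 mm a turn.
- plug_foot (a point): Foot of the wing, 23 mm below plug_grip, same axes. The plug turns 0.8 to 2.6 rad (new each time, unmarked) at 0.03 N m before its taper bites; then turning takes 0.28 N m and 0.32 N m more per rad (with the hand stopped, often less than half of it is felt). Snug: 0.06 to 0.65 rad past the bite; beyond 0.7 the port cracks. It stays as left, but the other way it turns easily.
- unit_deck (a point): Centre of the flat top (deck) of the white water unit, a fixed box 180 mm deep (x) by 220 mm wide (y) by 90 mm high, turned about the vertical at random; z is up. The collar with the plug stands somewhere within 25 mm of this point.
- cap_grip (a point): Grip point of the bar on top of the loose yellow dust cap (70 g), on the cap's axis. The bar is 32 mm long (this point's x), 14 mm thick (y), from 21 mm below this point (the cap's flat top) to 11 mm above it. The cap is an upside-down cup, 62 mm outside and 56 mm inside diameter, 60 mm high, 56 mm deep inside.
- cap_rim (a point): Centre of the cap's open lower rim, 81 mm below point cap_grip, on the same axis; z points up through the cap. Put on, the rim rests on the deck around the 48 mm collar, 4 mm clear all round, and the cap hides the plug.
- carton_mid (a point): Middle of a white and orange carton lying flat, 45 x 100 x 28 mm (x, y, z), loose; leave alone.
- vial_mid (a point): Middle of a small standing vial with a green cap, 24 mm diameter, 42 mm high, loose; leave alone.
- spray_mid (a point): Middle of a standing white and blue spray bottle, 48 mm diameter, 150 mm high, loose; leave alone.
Mind the look-alikes: they are no part of the job. What is shaped like the part that bears cap_grip but orange is not meant.

How it is judged:
By the outcome, as a careful person would: the job done as asked, in the order asked, and still so for the second after the job is handed in, with the robot touching nothing.
It also fails if it takes over 72 s, if anything falls off the work surface, if the arm or the gripper's body presses on something with over 40 N, if the wrist force passes 120 N, or if a joint passes its speed limit or range.

### The arm

A 7-joint arm with a two-finger parallel gripper is mounted at the origin on the work surface. World frame = base frame: x ahead of the robot, y to its left, z up, the work surface at z = 0. Lengths are in m, angles in rad, forces in N, time in s.
With the tool pointing down it reaches from about 0.4 to 0.85 m from the base axis. Payload 10.4 kg.
Tool frame: the origin (TCP) lies between the finger pads; the fingertips stand 17 mm ahead of it and the grasp point (between the pads) lies 2 mm behind it; z points along the fingers, y is the direction in which the jaws open and shut (so a half turn about z gives the same grasp; the last joint's range is limited). The gripper opens to 85 mm and grips with 20 to 120 N. Pads are 22 mm wide; open, the fingers measure 114 mm over their backs; the gripper's body (76 mm by 85 mm) begins 54 mm behind the grasp point. The pads swing forward as they close: fully open they stand 13 mm farther back than shut.
Start: joints at [-1.35, 0.332, -0.065, 1.46, 0.022, 1.35, -0.088], TCP at [0.151, 0.607, 0.228] pointing down, gripper open.
Joint ranges: [-2.6, 2.6], [-0.5, 2.12], [-1.47, 1.34], [0.16, 2.42], [-1.27, 4.41], [0.06, 2.06], [-2.6, 2.6]. Speed limits (rad/s): [2.22, 2.22, 2.79, 2.79, 3.14, 3.14, 3.14].

### API

Orientations are given as a unit quaternion [x, y, z, w].
In Python, from workcell import manip gives the robot as it stands.
- The arm moves only by the tool jog_arm, never from a script. Its argument "steps" is one flat list of numbers, 5 for each row, row after row: the finger opening in m, from 0 to 0.0854, then the shift along the tool's x, y, z in m, then the turn about the tool's z in rad. In form: [gripper, x, y, z, twist, gripper, x, y, z, twist, ...]. A call has exactly 10 rows; each row is the pose to reach, as a shift and turn from the pose commanded when the call began, along the tool's axes at that moment; what a row does not reach only later rows make up. A row lasts 1/10 s, in which the tool goes at most 50 mm and 8.59 degrees, less where a joint would pass 70% of its speed; a pose out of reach is approached as far as the arm can. A call with a gripper value outside its range is refused whole. The fingers move at their own pace and stop on an object; "grip_force" is the grip in N (left out, the last holds). Time passes only in rows, so rows that repeat a pose let the fingers close, or fill a call up. It gives the time, the measured TCP pose, the force and the opening at its end, in the units of the state.
- manip.get_obs(): the state, without advancing time (a new reading comes with each control period).
- manip.camera(name): name is "scene" or "top" or "wrist"; returns (picture, depth): 384x512x3 uint8, red, green, blue; 384x512 float32, m along the optical axis (not along the pixel's ray), 0 where there is no reading.
- manip.calibration(name): a dict with "mtx" (3x3 intrinsics, pixels), "k1" (the pictures are not rectified: a ray, as slopes to the right and down, at radius r is drawn at 1 + k1 r^2 times it, then the intrinsics apply), "world_to_cam" (4x4, takes a point from world to camera coordinates). Camera axes: x right, y down, z forward; pixel columns grow to the right and rows downward; lengths in m; the calibration is good to about 2 mm. A picture is of the moment at which its call begins: read the wrist's pose just before it. calibration takes no time and is no camera call; for the wrist camera it gives the pose at the moment of the call.
- manip.hand_in(): hands the job in, once; it reports no verdict.
The state is a dict: "clock": time; "joint_pos": joint angles; "joint_velocities": joint speeds; "tau": joint torques, N m; "position": TCP position; "ee_rot": TCP orientation; "ft_force": force on the tool from outside, world axes, zero at the start; "torque": the same for the moment, N m; "grip_width": opening from 0.0 (shut) to 1.0 (fully open).
Only numpy, scipy, OpenCV 4.12 (cv2) and the standard library are available. Lean on these libraries where they do the work, as an engineer would, in place of code of your own. Each camera call takes 0.05 s, during which the arm holds its last target.

## Working session

There is one attempt and no reset: what is moved stays moved. The work goes in short steps, Python scripts to look and compute and a tool call to move; the robot and the scene stay as the last step left them, time stands still between calls to the robot, and variables do not carry over. Pictures are saved under pics/ and viewed, and the job is handed in when it is done.

Besides the shell and the picture viewer there is one more tool, called after "Emit:" as name(argument=value, ...) on one line, values as JSON. jog_arm: Moves the arm, as the interface text tells. Its arguments: {"type":"object","properties":{"steps":{"type":"array"},"grip_force":{"type":"number"}},"required":["steps"]}

```bash
ls; mkdir -p pics; cat > h.py <<'E'
import numpy as np, cv2
from workcell import manip
from scipy.spatial.transform import Rotation as R
def cloud(name,im=None):
    o=manip.calibration(name)
    pic,d=manip.camera(name)
    return pic,d,o
def pts(d,c):
    h,w=d.shape
    u,v=np.meshgrid(np.arange(w),np.arange(h))
    K=np.array(c["mtx"]);k=c["k1"]
    n=cv2.undistortPoints(np.stack([u.ravel(),v.ravel()],1).astype(np.float64)[:,None],K,np.array([k,0,0,0,0.]))[:,0].reshape(h,w,2)
    P=np.dstack([n[...,0]*d,n[...,1]*d,d])
    T=np.linalg.inv(np.array(c["world_to_cam"]))
    return P@T[:3,:3].T+T[:3,3]
def save(n,pic): cv2.imwrite(n,pic[...,::-1])
E
python3 - <<'E'
from h import *
print(manip.get_obs())
for n in ["scene","top","wrist"]:
    p,d,c=cloud(n); save(f"pics/{n}0.png",p); np.savez(f"{n}0.npz",p=p,d=d,P=pts(d,c))
    print(n,c)
E
```

```text
pics
{'clock': 0.0, 'joint_pos': array([-1.34959631,  0.3328915 , -0.06469554,  1.46095225,  0.0215837 ,
        1.34988708, -0.08847314]), 'joint_velocities': array([ 0.00079879, -0.00100361, -0.000251  ,  0.00028478, -0.00021613,
        0.00106495, -0.00112709]), 'tau': array([-1.49375392e-04, -6.25437570e+01,  4.92240465e-02, -3.91613102e+01,
        1.61247054e-02,  9.89572029e-03, -4.72467931e-07]), 'position': array([0.15078042, 0.60614546, 0.22699844]), 'ee_rot': array([ 1.21578308e-01,  9.92581581e-01, -7.19066058e-04, -6.18444721e-05]), 'ft_force': array([ 0.19988635, -0.54943186, -0.19543121]), 'torque': array([ 0.00273378, -0.00586038, -0.02439302]), 'grip_width': 0.9971893776086547}
scene {'mtx': array([[367.26511332,   0.        , 253.53398286],
       [  0.        , 367.26511332, 188.72705478],
       [  0.        ,   0.        ,   1.        ]]), 'k1': 0.014006088770014961, 'world_to_cam': array([[ 0.34027186,  0.94023437, -0.01320543, -0.22954233],
       [ 0.60730142, -0.23046148, -0.76031079, -0.25268316],
       [-0.71791368,  0.25069269, -0.64942523,  1.31941821],
[... 279 characters left out ...]
y([[ 0.02574004, -0.99965725,  0.00477763,  0.0399127 ],
       [-0.98942941, -0.02615838, -0.14263651,  0.57666574],
       [ 0.14271259, -0.00105566, -0.98976361,  1.00668677],
       [ 0.        ,  0.        ,  0.        ,  1.        ]])}
wrist {'mtx': array([[317.47354924,   0.        , 260.90207315],
       [  0.        , 317.47354924, 194.64386317],
       [  0.        ,   0.        ,   1.        ]]), 'k1': -0.05916337588645598, 'world_to_cam': array([[ 0.24156086,  0.97038516, -0.00100033, -0.62473048],
       [ 0.91754769, -0.22807211,  0.32571361, -0.04176207],
       [ 0.3158395 , -0.07959751, -0.94546795,  0.38095259],
       [ 0.        ,  0.        ,  0.        ,  1.        ]])}
```

View pics/scene0.png

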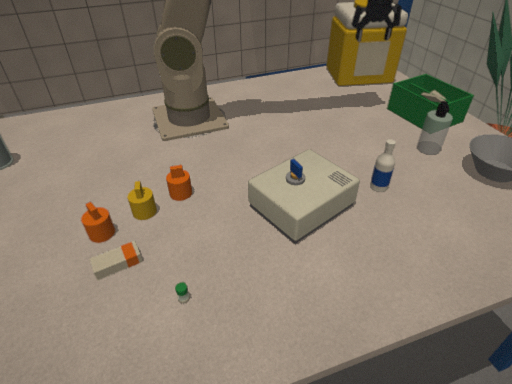

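View pics/top0.png

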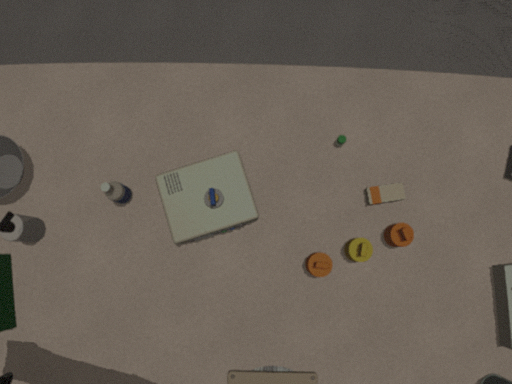

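View pics/wrist0.png

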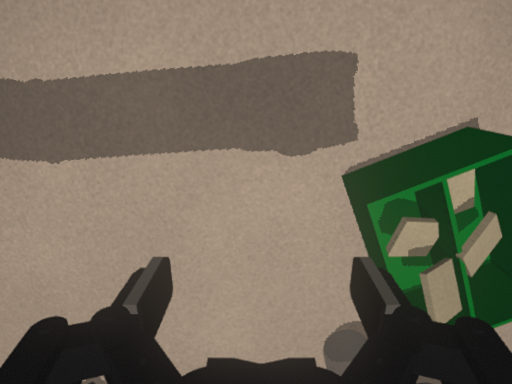

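The top view shows the plug at (213,198), the yellow cap at (360,250) between two orange look-alikes at (320,265) and (401,235), the vial at (341,140), the carton at (385,194) and the spray bottle at (117,192). Now I'll measure them.

```bash
python3 - <<'E'
from h import *
for n in ["top","scene"]:
    z=np.load(n+"0.npz");p=z["p"];P=z["P"]
    hsv=cv2.cvtColor(p,cv2.COLOR_RGB2HSV);H,S,V=hsv[...,0].astype(int),hsv[...,1],hsv[...,2]
    reg={"top":dict(plug=(190,180,240,220),cap=(340,232,378,268)),"scene":dict(plug=(280,150,310,185),cap=(125,178,160,222))}[n]
    for k,(a,b,c,d) in reg.items():
        m=np.zeros(H.shape,bool);m[b:d,a:c]=1
        m&= (S>110)&(((H>100)&(H<135)) if k=="plug" else ((H>20)&(H<35)))
        q=P[m];q=q[(z["d"][m]>0)]
        print(n,k,len(q),"zmax",np.sort(q[:,2])[-10:][::3])
        # height histogram
        print(np.histogram(q[:,2],bins=np.arange(0,.16,.01))[0])
        zt=np.percentile(q[:,2],97)
        if k=="cap": t=q[q[:,2]>0.07]; t2=q[(q[:,2]>.05)&(q[:,2]<.068)]; print(" top disc",t2.mean(0), t2.min(0),t2.max(0))
        else: t=q[q[:,2]>.122]
        t=t if len(t)>4 else q
        r=cv2.minAreaRect((t[:,:2]*1000).astype(np.float32)); print(" ",len(t),t.mean(0),r)
        if k=="cap": continue
    # deck
    m=(P[...,2]>.075)&(P[...,2]<.1)&(P[...,0]>.3)&(P[...,0]<.8)&(P[...,1]>-.1)&(P[...,1]<.35)
    q=P[m]; print("deck",len(q),np.median(q[:,2]),cv2.minAreaRect((q[:,:2]*1000).astype(np.float32)))
E
```

```text
top plug 55 zmax [0.14187758 0.14217961 0.1429175  0.14379861]
[ 0  0  0  0  0  0  0  0  0  0  0  0  0 29 26]
  55 [0.5477914  0.15656632 0.13989141] ((547.1482543945312, 156.69142150878906), (36.3978157043457, 8.070891380310059), 8.334701538085938)
top cap 480 zmax [0.09356807 0.09415545 0.09454762 0.09716534]
[  1   2   7   9   8 201 164   6  12  70   0   0   0   0   0]
 top disc [ 0.43251281 -0.20816025  0.05959485] [ 0.40373324 -0.24214068  0.0500581 ] [ 0.46172152 -0.17986637  0.06756609]
  88 [ 0.43420954 -0.21047397  0.09022779] ((433.9240417480469, -211.0720672607422), (15.345216751098633, 31.282062530517578), 82.52222442626953)
deck 6164 0.08974654209315319 ((482.50958251953125, 123.25959777832031), (413.7803649902344, 257.5836181640625), 36.87617874145508)
scene plug 134 zmax [0.14102982 0.14113354 0.14154008 0.14217518]
[ 0  0  0  0  0  0  0  0  0  0  0 28 40 44 22]
  96 [0.55371288 0.15254603 0.13397133] ((550.9281616210938, 153.5223388671875), (37.53767395019531, 8.69503116607666), 8.997505187988281)
scene cap 739 zmax [0.09323574 0.09350887 0.09366162 0.0943746 ]
[ 50  71  66  73  78 138 174  25  22  42   0   0   0   0   0]
 top disc [ 0.44295247 -0.21307112  0.05961017] [ 0.4061668  -0.24242401  0.05016593] [ 0.46552747 -0.18501952  0.06772974]
  89 [ 0.44145236 -0.21344961  0.08587348] ((435.92022705078125, -213.33297729492188), (13.449467658996582, 29.525949478149414), 81.10823822021484)
deck 4230 0.08983624873377499 ((483.97235107421875, 120.40205383300781), (411.1693115234375, 256.0574645996094), 36.47477340698242)
```

```bash
cat >> h.py <<'E'
def ang(o):
    x=R.from_quat(o["ee_rot"]).apply([1,0,0]); return np.degrees(np.arctan2(x[1],x[0]))
def plan(target,xdir_deg=None):
    o=manip.get_obs(); r=R.from_quat(o["ee_rot"])
    d=r.inv().apply(np.array(target)-o["position"])
    a=ang(o); tw=None
    if xdir_deg is not None: tw=-np.radians((xdir_deg-a+180)%360-180)
    print("t",o["clock"],"pos",o["position"].round(4),"xdir",round(a,2),"shift",d.round(4),"twist",tw,"j7",o["joint_pos"][6].round(3),"F",o["ft_force"].round(2),"T",o["torque"].round(3))
E
python3 -c "
from h import *
plan([.548,.156,.26],188.5)"
```

```text
t 0.15 pos [0.1508 0.6062 0.2272] xdir 166.03 shift [-0.4941 -0.3411 -0.0324] twist -0.3921436249743247 j7 -0.089 F [-0.76  0.23 -0.58] T [-0.018  0.011  0.062]
```

Emit:
jog_arm(steps=[0.06,-0.03,-0.02,-0.03,-0.05,0.06,-0.07,-0.05,-0.03,-0.1,0.06,-0.11,-0.075,-0.03,-0.15,0.06,-0.15,-0.1,-0.03,-0.2,0.06,-0.19,-0.13,-0.03,-0.25,0.06,-0.23,-0.16,-0.03,-0.3,0.06,-0.27,-0.185,-0.03,-0.35,0.06,-0.31,-0.215,-0.03,-0.39,0.06,-0.35,-0.24,-0.03,-0.39,0.06,-0.39,-0.27,-0.03,-0.39], grip_force=80)

```text
clock: 1.15
position: [0.465, 0.249, 0.2578]
ee_rot: [-0.073, 0.997, 0.0, 0.0]
ft_force: [1.4, 0.3, 0.9]
grip_width: 0.702
```

```bash
python3 -c "
from h import *
plan([.548,.156,.24],188.5)"
```

```text
t 1.15 pos [0.465  0.249  0.2578] xdir -171.58 shift [-0.0685 -0.1042  0.0177] twist -0.0014176209151965527 j7 1.161 F [1.35 0.33 0.87] T [ 0.068 -0.028  0.007]
```

Emit:
jog_arm(steps=[0.06,-0.03,-0.04,0.015,0,0.06,-0.05,-0.08,0.018,0,0.06,-0.068,-0.104,0.018,0,0.06,-0.068,-0.104,0.018,0,0.06,-0.068,-0.104,0.018,0,0.06,-0.068,-0.104,0.018,0,0.06,-0.068,-0.104,0.018,0,0.06,-0.068,-0.104,0.018,0,0.06,-0.068,-0.104,0.018,0,0.06,-0.068,-0.104,0.018,0])

```text
clock: 2.15
position: [0.5464, 0.1577, 0.2399]
ee_rot: [-0.073, 0.997, 0.0, 0.0]
ft_force: [-0.4, -0.2, 0.2]
grip_width: 0.703
```

```bash
python3 - <<'E'
from h import *
plan([.548,.156,.24],188.5)
print(manip.get_obs()["joint_pos"].round(3))
p,d,c=cloud("wrist"); save("pics/w1.png",p); np.savez("w1.npz",p=p,d=d,P=pts(d,c))
p,d,c=cloud("top"); save("pics/t1.png",p)
E
```

```text
t 2.15 pos [0.5464 0.1577 0.2399] xdir -171.59 shift [-0.0013 -0.0019 -0.0001] twist -0.0016376700604362323 j7 1.413 F [-0.4  -0.25  0.18] T [0.024 0.012 0.002]
[-0.657  0.2    0.344  1.615 -0.069  1.338  1.413]
```

View pics/w1.png

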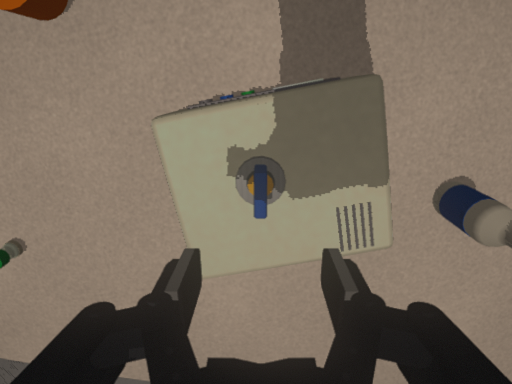

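```bash
cat > plug.py <<'E'
from h import *
def wing(p,P,d,zlo=.135,zhi=.145):
    hsv=cv2.cvtColor(p,cv2.COLOR_RGB2HSV);H,S=hsv[...,0],hsv[...,1]
    c=np.array([.548,.156])
    m=(S>110)&(H>100)&(H<135)&(d>0)&(np.hypot(*(P[...,:2]-c).transpose(2,0,1))<.04)
    print("blue n",m.sum(),"zs",np.percentile(P[m][:,2],[2,50,98]).round(4))
    t=P[m&(P[...,2]>zlo)&(P[...,2]<zhi)]
    r=cv2.minAreaRect((t[:,:2]*1000).astype(np.float32)); print("wing top",len(t),t.mean(0).round(4),r)
    m2=(P[...,2]>.097)&(P[...,2]<.103)&(np.hypot(*(P[...,:2]-c).transpose(2,0,1))<.032)&(d>0)
    q=P[m2]; 
    if len(q)>20: print("collar",len(q),cv2.minEnclosingCircle((q[:,:2]*1000).astype(np.float32)),q[:,2].mean())
if __name__=="__main__":
    import sys
    z=np.load(sys.argv[1]); wing(z["p"],z["P"],z["d"])
    q=z["P"]; m=(q[...,2]>.08)&(q[...,2]<.096); print("deck z",np.median(q[m][:,2]))
E
python3 plug.py w1.npz; python3 plug.py top0.npz; python3 plug.py scene0.npz
```

```text
blue n 191 zs [0.1392 0.1404 0.1416]
wing top 191 [0.5587 0.1592 0.1404] ((549.1864013671875, 157.7806854248047), (34.9244499206543, 8.404541969299316), 8.541666984558105)
collar 1193 ((548.0167236328125, 157.19113159179688), 23.922327041625977) 0.09993828657289106
deck z 0.08995979404181936
blue n 55 zs [0.137  0.1398 0.1437]
wing top 55 [0.5478 0.1566 0.1399] ((547.1482543945312, 156.69142150878906), (36.3978157043457, 8.070891380310059), 8.334701538085938)
collar 160 ((548.71484375, 157.7943115234375), 23.65416145324707) 0.09990491808050421
deck z 0.08977125250734108
blue n 134 zs [0.112  0.1294 0.1416]
wing top 47 [0.5528 0.1532 0.1394] ((550.8741455078125, 153.8682098388672), (37.58966064453125, 8.191433906555176), 8.629463195800781)
collar 120 ((550.0828857421875, 155.53883361816406), 24.293521881103516) 0.09993247117858388
deck z 0.08965682302149486
```

```bash
python3 -c "
from h import *
plan([.5483,.1573,.129],188.5)"
```

```text
t 2.25 pos [0.5465 0.1575 0.2398] xdir -171.61 shift [-0.0017 -0.0005  0.1108] twist -0.0019914633757586227 j7 1.413 F [0.36 0.55 0.56] T [0.043 0.047 0.025]
```

Emit:
jog_arm(steps=[0.05,-0.0017,-0.0005,0.03,-0.002,0.05,-0.0017,-0.0005,0.07,-0.002,0.05,-0.0017,-0.0005,0.09,-0.002,0.05,-0.0017,-0.0005,0.111,-0.002,0.05,-0.0017,-0.0005,0.111,-0.002,0,-0.0017,-0.0005,0.111,-0.002,0,-0.0017,-0.0005,0.111,-0.002,0,-0.0017,-0.0005,0.111,-0.002,0,-0.0017,-0.0005,0.111,-0.002,0,-0.0017,-0.0005,0.111,-0.002], grip_force=80)

```text
clock: 3.25
position: [0.5491, 0.1574, 0.1303]
ee_rot: [-0.074, 0.997, 0.0, 0.001]
ft_force: [-1.0, -0.3, 6.4]
grip_width: 0.097
```

```bash
python3 - <<'E'
from h import *
plan([.5483,.1573,.129],188.5)
print(manip.get_obs()["grip_width"])
p,d,c=cloud("wrist"); save("pics/w2.png",p)
plan([.5483,.1573,.129],188.5)
E
```

```text
t 3.25 pos [0.5491 0.1574 0.1303] xdir -171.51 shift [0.0009 0.     0.0013] twist -0.00023517359552144035 j7 1.444 F [-1.03 -0.32  6.41] T [-0.125  0.217  0.003]
0.09659668951371236
t 3.3 pos [0.5491 0.1574 0.1303] xdir -171.52 shift [0.0009 0.     0.0013] twist -0.0002745839276179774 j7 1.444 F [-0.71 -0.29  7.1 ] T [-0.042  0.229  0.001]
```

View pics/w2.png

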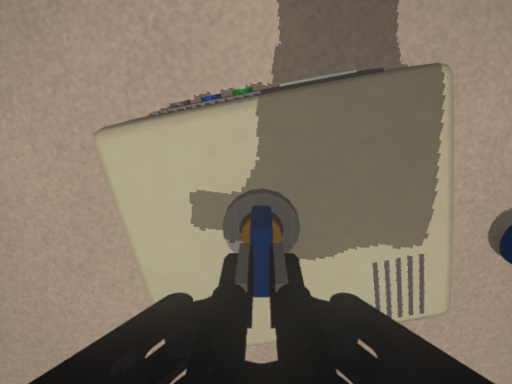

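Emit:
jog_arm(steps=[0,0,0,0,0.06,0,0,0,0,0.12,0,0,0,0,0.18,0,0,0,0,0.24,0,0,0,0,0.3,0,0,0,0,0.36,0,0,0,0,0.42,0,0,0,0,0.48,0,0,0,0,0.54,0,0,0,0,0.6])

```text
clock: 4.3
position: [0.5491, 0.1573, 0.1302]
ee_rot: [0.225, 0.974, 0.001, 0.001]
ft_force: [-1.3, -0.5, 5.4]
grip_width: 0.092
```

```bash
cat > s.py <<'E'
from h import *
o=manip.get_obs(); a=ang(o)
print("t",o["clock"],"turned",np.radians((188.48-a)%360).round(3),"pos",o["position"].round(4),"F",o["ft_force"].round(2),"T",o["torque"].round(3),"tau7",o["tau"].round(3),"j7",o["joint_pos"][6].round(3),"gw",round(o["grip_width"],3))
E
python3 s.py
```

```text
t 4.3 turned 0.602 pos [0.5491 0.1573 0.1302] F [-1.27 -0.54  5.42] T [-0.241  0.208  0.048] tau7 [  0.215 -49.741   4.404 -34.174  -0.186  -0.36    1.172] j7 0.865 gw 0.092
```

Emit:
jog_arm(steps=[0,0,0,0,0.02,0,0,0,0,0.04,0,0,0,0,0.06,0,0,0,0,0.08,0,0,0,0,0.1,0,0,0,0,0.12,0,0,0,0,0.14,0,0,0,0,0.16,0,0,0,0,0.18,0,0,0,0,0.2])

```text
clock: 5.3
position: [0.5491, 0.1572, 0.1302]
ee_rot: [0.321, 0.947, 0.001, 0.001]
ft_force: [-0.9, -0.5, 5.3]
grip_width: 0.09
```

```bash
python3 s.py
```

```text
t 5.3 turned 0.801 pos [0.5491 0.1572 0.1302] F [-0.86 -0.46  5.32] T [-0.284  0.218 -0.002] tau7 [ -0.232 -49.387   4.935 -34.213  -0.257  -0.37    0.371] j7 0.675 gw 0.09
```

Emit:
jog_arm(steps=[0,0,0,0,0.02,0,0,0,0,0.04,0,0,0,0,0.06,0,0,0,0,0.08,0,0,0,0,0.1,0,0,0,0,0.12,0,0,0,0,0.14,0,0,0,0,0.16,0,0,0,0,0.18,0,0,0,0,0.2])

```text
clock: 6.3
position: [0.549, 0.1571, 0.1301]
ee_rot: [0.414, 0.91, 0.001, 0.001]
ft_force: [-1.1, -0.5, 3.9]
grip_width: 0.093
```

```bash
python3 s.py
```

```text
t 6.3 turned 1.001 pos [0.549  0.1571 0.1301] F [-1.07 -0.51  3.9 ] T [-0.278  0.2    0.011] tau7 [ -0.28  -49.078   5.244 -34.291  -0.289  -0.392   0.37 ] j7 0.484 gw 0.093
```

Emit:
jog_arm(steps=[0,0,0,0,0.02,0,0,0,0,0.04,0,0,0,0,0.06,0,0,0,0,0.08,0,0,0,0,0.1,0,0,0,0,0.12,0,0,0,0,0.14,0,0,0,0,0.16,0,0,0,0,0.18,0,0,0,0,0.2])

```text
clock: 7.3
position: [0.549, 0.1571, 0.13]
ee_rot: [0.502, 0.865, 0.001, 0.0]
ft_force: [-1.2, -1.0, 5.3]
grip_width: 0.087
```

```bash
python3 s.py
```

```text
t 7.3 turned 1.201 pos [0.549  0.1571 0.13  ] F [-1.24 -1.03  5.29] T [-0.312  0.206  0.005] tau7 [ -0.323 -48.624   5.557 -34.282  -0.319  -0.432   0.369] j7 0.293 gw 0.087
```

Emit:
jog_arm(steps=[0,0,0,0,0.02,0,0,0,0,0.04,0,0,0,0,0.06,0,0,0,0,0.08,0,0,0,0,0.1,0,0,0,0,0.12,0,0,0,0,0.14,0,0,0,0,0.16,0,0,0,0,0.18,0,0,0,0,0.2])

```text
clock: 8.3
position: [0.5489, 0.1571, 0.1299]
ee_rot: [0.586, 0.81, 0.001, 0.0]
ft_force: [-0.7, -1.4, 5.7]
grip_width: 0.094
```

```bash
python3 s.py
```

```text
t 8.3 turned 1.401 pos [0.5489 0.1571 0.1299] F [-0.7  -1.43  5.65] T [-0.274  0.296  0.083] tau7 [ -0.361 -48.04    5.872 -34.194  -0.348  -0.491   0.368] j7 0.103 gw 0.094
```

```bash
cat > s2.py <<'E'
from h import *
for i in range(4):
    manip.camera("top"); o=manip.get_obs(); print(o["torque"].round(3),o["tau"][6].round(3))
E
python3 s2.py
```

```text
[-0.344  0.261  0.052] 0.215
[-0.369  0.26   0.042] -0.314
[-0.319  0.307 -0.014] -0.102
[-0.355  0.254 -0.009] -0.014
```

Emit:
jog_arm(steps=[0,0,0,0,0.02,0,0,0,0,0.04,0,0,0,0,0.06,0,0,0,0,0.08,0,0,0,0,0.1,0,0,0,0,0.12,0,0,0,0,0.14,0,0,0,0,0.16,0,0,0,0,0.18,0,0,0,0,0.2])

```text
clock: 9.5
position: [0.5489, 0.1571, 0.1299]
ee_rot: [0.664, 0.748, 0.001, 0.0]
ft_force: [-1.1, -1.3, 5.3]
grip_width: 0.094
```

```bash
python3 s.py
```

```text
t 9.5 turned 1.601 pos [0.5489 0.1571 0.1299] F [-1.1  -1.34  5.3 ] T [-0.343  0.28   0.042] tau7 [ -0.358 -47.661   6.28  -34.258  -0.356  -0.522   0.367] j7 -0.087 gw 0.094
```

Emit:
jog_arm(steps=[0,0,0,0,0.02,0,0,0,0,0.04,0,0,0,0,0.06,0,0,0,0,0.08,0,0,0,0,0.1,0,0,0,0,0.12,0,0,0,0,0.14,0,0,0,0,0.16,0,0,0,0,0.18,0,0,0,0,0.2])

```text
clock: 10.5
position: [0.5488, 0.1571, 0.1299]
ee_rot: [0.735, 0.678, 0.001, 0.0]
ft_force: [-1.2, -1.7, 5.1]
grip_width: 0.092
```

```bash
python3 s.py
```

```text
t 10.5 turned 1.8 pos [0.5488 0.1571 0.1299] F [-1.17 -1.73  5.08] T [-0.364  0.255  0.312] tau7 [ -0.16  -47.252   6.889 -34.265  -0.557  -0.562   0.059] j7 -0.276 gw 0.092
```

Emit:
jog_arm(steps=[0,0,0,0,0.02,0,0,0,0,0.04,0,0,0,0,0.06,0,0,0,0,0.08,0,0,0,0,0.1,0,0,0,0,0.12,0,0,0,0,0.14,0,0,0,0,0.16,0,0,0,0,0.18,0,0,0,0,0.2])

```text
clock: 11.5
position: [0.5488, 0.1571, 0.1298]
ee_rot: [0.799, 0.601, 0.001, 0.0]
ft_force: [-1.1, -2.1, 5.5]
grip_width: 0.091
```

```bash
python3 s.py; python3 s2.py
```

```text
t 11.5 turned 2.0 pos [0.5488 0.1571 0.1298] F [-1.11 -2.11  5.5 ] T [-0.407  0.356  0.427] tau7 [-8.7000e-02 -4.6834e+01  7.4100e+00 -3.4294e+01 -5.8900e-01 -5.9300e-01
 -5.0000e-03] j7 -0.465 gw 0.091
[-0.447  0.351  0.352] -0.156
[-0.4    0.314  0.307] -0.654
[-0.367  0.323  0.347] -0.444
[-0.337  0.333  0.359] -0.36
```

Emit:
jog_arm(steps=[0.05,0,0,0,0,0.05,0,0,0,0,0.05,0,0,0,0,0.05,0,0,0,0,0.05,0,0,-0.01,0,0.05,0,0,-0.03,0,0.05,0,0,-0.06,0,0.05,0,0,-0.1,0,0.05,0,0,-0.14,0,0.05,0,0,-0.14,0])

```text
clock: 12.7
position: [0.5506, 0.1573, 0.275]
ee_rot: [0.799, 0.601, 0.004, 0.001]
ft_force: [0.3, 0.2, -0.3]
grip_width: 0.585
```

```bash
python3 - <<'E'
from h import *
from plug import wing
import runpy
runpy.run_path("s.py")
p,d,c=cloud("wrist"); save("pics/w3.png",p); wing(p,pts(d,c),d)
p,d,c=cloud("scene"); save("pics/s3.png",p); wing(p,pts(d,c),d)
plan([.435,-.2112,.25],None)
E
```

```text
t 12.7 turned 2.0 pos [0.5506 0.1573 0.275 ] F [ 0.34  0.25 -0.26] T [ 0.016 -0.004  0.021] tau7 [ -1.017 -44.243   4.986 -40.465   0.128   1.296  -0.204] j7 -0.527 gw 0.585
blue n 210 zs [0.1386 0.1398 0.1411]
wing top 210 [0.5464 0.1512 0.1398] ((547.8148193359375, 157.6768798828125), (35.935203552246094, 8.676892280578613), 76.67201232910156)
collar 984 ((548.2161254882812, 158.22056579589844), 23.943153381347656) 0.09979539559250597
blue n 181 zs [0.1107 0.1284 0.1415]
wing top 51 [0.5513 0.1543 0.1386] ((550.5187377929688, 155.28819274902344), (35.78266906738281, 10.134583473205566), 68.34062957763672)
collar 118 ((549.8640747070312, 153.92247009277344), 23.572940826416016) 0.1000041767705357
t 12.8 pos [0.5488 0.1572 0.2701] xdir 73.9 shift [-0.3855 -0.0072  0.0194] twist None j7 -0.526 F [-0.18  0.62 -0.85] T [-0.026 -0.013 -0.015]
```

View pics/w3.png

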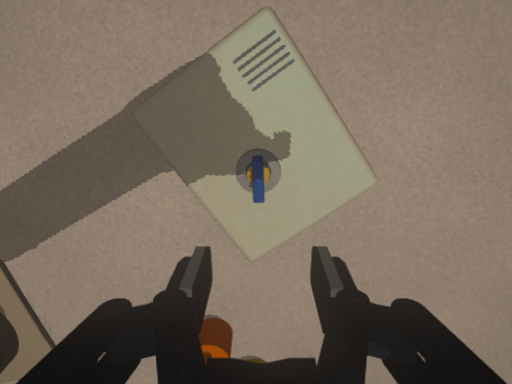

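Emit:
jog_arm(steps=[0.05,-0.03,0,0,0.14,0.05,-0.07,-0.001,0,0.28,0.05,-0.11,-0.002,0,0.42,0.05,-0.15,-0.003,0,0.56,0.05,-0.19,-0.004,0,0.7,0.05,-0.23,-0.005,0,0.84,0.05,-0.27,-0.006,0,0.98,0.05,-0.31,-0.007,0,1.12,0.05,-0.35,-0.007,0.01,1.26,0.05,-0.385,-0.007,0.02,1.4])

```text
clock: 13.8
position: [0.4335, -0.2125, 0.2479]
ee_rot: [0.998, -0.058, -0.0, -0.0]
ft_force: [1.0, 0.3, -0.5]
grip_width: 0.586
```

```bash
cat > cap.py <<'E'
from h import *
def cap(p,P,d,c0=(.4344,-.2115),rad=.045):
    hsv=cv2.cvtColor(p,cv2.COLOR_RGB2HSV);H,S=hsv[...,0],hsv[...,1]
    m=(S>110)&(H>19)&(H<36)&(d>0)&(np.hypot(*(P[...,:2]-np.array(c0)).transpose(2,0,1))<rad)
    q=P[m]; print("n",len(q),np.histogram(q[:,2],bins=np.arange(0,.21,.01))[0])
    t=q[q[:,2]>.085]; print("bar",len(t),cv2.minAreaRect((t[:,:2]*1000).astype(np.float32)),t[:,2].mean())
    t=q[(q[:,2]>.054)&(q[:,2]<.066)]; print("disc",len(t),cv2.minEnclosingCircle((t[:,:2]*1000).astype(np.float32)))
E
python3 - <<'E'
from cap import *
manip.camera("top");manip.camera("top")
plan([.4344,-.2115,.24],-8)
p,d,c=cloud("wrist"); save("pics/w4.png",p); cap(p,pts(d,c),d)
z=np.load("top0.npz"); cap(z["p"],z["P"],z["d"])
E
```

```text
t 13.9 pos [ 0.4318 -0.2152  0.2472] xdir -7.0 shift [ 0.0022 -0.004   0.0072] twist 0.0174455777016963 j7 -1.357 F [0.08 0.55 0.19] T [-0.02  -0.006  0.002]
n 2725 [   3   44   45   59   55 1245  768   27   54  421    0    0    0    0
    0    0    0    0    0    0]
bar 462 ((433.1838684082031, -211.09619140625), (13.9247407913208, 32.177982330322266), 82.23109436035156) 0.09132296061746277
disc 1979 ((433.359375, -211.14984130859375), 30.925033569335938)
n 505 [  1   6   9  14  11 203 165   9  17  70   0   0   0   0   0   0   0   0
   0   0]
bar 82 ((433.8557434082031, -211.6212921142578), (15.306042671203613, 30.623613357543945), 85.37979125976562) 0.09141244708689654
disc 353 ((433.9725036621094, -211.10842895507812), 31.519994735717773)
```

View pics/w4.png

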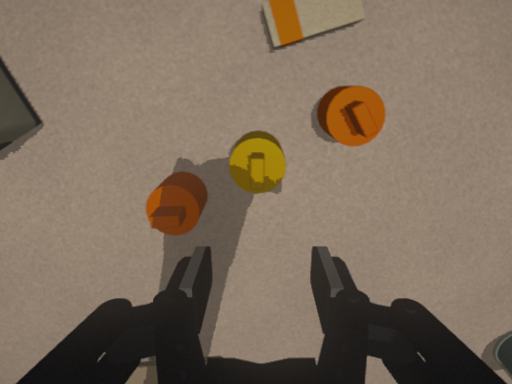

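```bash
python3 -c "
from h import *
plan([.4335,-.2112,.083],-7.7)"
```

```text
t 13.95 pos [ 0.4331 -0.2127  0.2476] xdir -6.61 shift [ 0.0006 -0.0015  0.1646] twist 0.019042685373793267 j7 -1.355 F [-0.95  0.85  0.18] T [-0.036  0.04  -0.012]
```

Emit:
jog_arm(steps=[0.05,0.0005,-0.0015,0.03,0.019,0.05,0.0005,-0.0015,0.07,0.019,0.05,0.0005,-0.0015,0.1,0.019,0.05,0.0005,-0.0015,0.12,0.019,0.05,0.0005,-0.0015,0.12,0.019,0.05,0.0005,-0.0015,0.12,0.019,0.05,0.0005,-0.0015,0.12,0.019,0.05,0.0005,-0.0015,0.12,0.019,0.05,0.0005,-0.0015,0.12,0.019,0.05,0.0005,-0.0015,0.12,0.019])

```text
clock: 14.95
position: [0.4358, -0.2093, 0.1292]
ee_rot: [0.998, -0.064, 0.0, -0.0]
ft_force: [-0.4, -0.6, -0.0]
grip_width: 0.586
```

```bash
python3 -c "
from h import *
plan([.4335,-.2112,.083],-7.7)"
```

```text
t 14.95 pos [ 0.4358 -0.2093  0.1292] xdir -7.39 shift [-0.0021  0.0022  0.0462] twist 0.005434819239876471 j7 -1.201 F [-0.36 -0.64 -0.  ] T [-0.005  0.025  0.02 ]
```

Emit:
jog_arm(steps=[0.05,-0.002,0.002,0.02,0.005,0.05,-0.002,0.002,0.04,0.005,0.05,-0.002,0.002,0.046,0.005,0.05,-0.002,0.002,0.046,0.005,0,-0.002,0.002,0.046,0.005,0,-0.002,0.002,0.046,0.005,0,-0.002,0.002,0.046,0.005,0,-0.002,0.002,0.046,0.005,0,-0.002,0.002,0.046,0.005,0,-0.002,0.002,0.046,0.005], grip_force=40)

```text
clock: 15.95
position: [0.4339, -0.2115, 0.0834]
ee_rot: [0.998, -0.067, 0.001, 0.0]
ft_force: [0.2, -1.4, 6.4]
grip_width: 0.142
```

```bash
python3 s.py; python3 - <<'E'
from h import *
p,d,c=cloud("wrist"); save("pics/w5.png",p)
plan([.4335,-.2112,.25],-7.7)
E
```

```text
t 15.95 turned 3.424 pos [ 0.4339 -0.2115  0.0834] F [ 0.22 -1.45  6.37] T [-0.19   0.08   0.051] tau7 [-6.5200e-01 -2.7429e+01  6.4490e+00 -3.0148e+01 -3.3600e-01  1.0200e-01
 -2.4000e-02] j7 -1.116 gw 0.142
t 16.0 pos [ 0.4339 -0.2115  0.0835] xdir -7.7 shift [-0.0002 -0.0003 -0.1665] twist 7.463777309875125e-05 j7 -1.116 F [-0.83 -0.72  6.65] T [-0.23   0.082 -0.008]
```

View pics/w5.png

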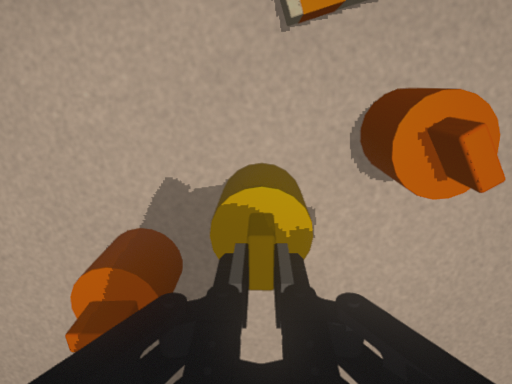

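The jaws hold the yellow cap's bar at (261,250). Next I'll lift it 0.17 m.

Emit:
jog_arm(steps=[0,0,0,-0.005,0,0,0,0,-0.02,0,0,0,0,-0.05,0,0,0,0,-0.08,0,0,0,0,-0.11,0,0,0,0,-0.14,0,0,0,0,-0.17,0,0,0,0,-0.18,0,0,0,0,-0.18,0,0,0,0,-0.18,0], grip_force=60)

```text
clock: 17.0
position: [0.4328, -0.2108, 0.2617]
ee_rot: [0.998, -0.067, -0.001, -0.0]
ft_force: [0.1, -0.8, -0.6]
grip_width: 0.133
```

```bash
python3 s.py; python3 - <<'E'
from h import *
p,d,c=cloud("scene"); save("pics/s6.png",p)
plan([.5485,.1575,.26],None)
E
```

```text
t 17.0 turned 3.424 pos [ 0.4328 -0.2108  0.2617] F [ 0.05 -0.82 -0.55] T [-0.021  0.008 -0.04 ] tau7 [ 6.6000e-02 -1.2738e+01 -3.3470e+00 -4.0702e+01  6.8000e-02  6.0000e-02
 -3.1000e-02] j7 -1.401 gw 0.133
t 17.05 pos [ 0.4326 -0.2108  0.2614] xdir -7.68 shift [ 0.0656 -0.3805  0.0013] twist None j7 -1.401 F [ 0.66 -0.67 -0.7 ] T [-0.046 -0.016 -0.015]
```

View pics/s6.png

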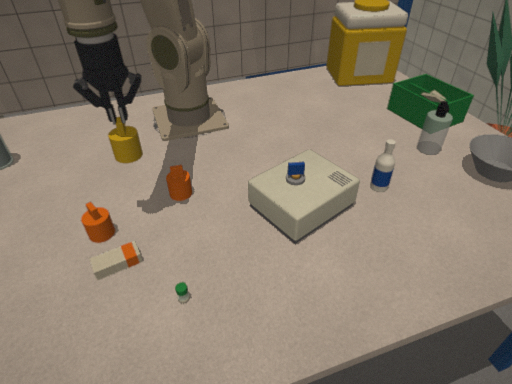

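Emit:
jog_arm(steps=[0,0.005,-0.03,0,0,0,0.012,-0.07,0,0,0,0.019,-0.11,0,0,0,0.026,-0.15,0,0,0,0.033,-0.19,0,0,0,0.04,-0.23,0,0,0,0.047,-0.27,0,0,0,0.054,-0.31,0,0,0,0.061,-0.35,0,0,0,0.0655,-0.38,0,0])

```text
clock: 18.05
position: [0.5487, 0.1593, 0.2605]
ee_rot: [0.998, -0.066, -0.001, 0.001]
ft_force: [0.4, -2.0, 0.2]
grip_width: 0.136
```

Emit:
jog_arm(steps=[0,0,0,0,0,0,0,0,0,0,0,0,0,0,0,0,0,0,0,0,0,0,0,0,0,0,0,0,0,0,0,0,0,0,0,0,0,0,0,0,0,0,0,0,0,0,0,0,0,0])

```text
clock: 19.05
position: [0.549, 0.1567, 0.2628]
ee_rot: [0.998, -0.067, 0.0, -0.0]
ft_force: [0.2, -0.4, -0.8]
grip_width: 0.13
```

```bash
python3 - <<'E'
from cap import *
plan([.5485,.1575,.251],-7.7)
for n in ["wrist","top"]:
    p,d,c=cloud(n); P=pts(d,c); save(f"pics/{n}7.png",p)
    hsv=cv2.cvtColor(p,cv2.COLOR_RGB2HSV);H,S=hsv[...,0],hsv[...,1]
    m=(S>110)&(H>19)&(H<36)&(d>0)&(P[...,2]>.15)&(np.hypot(P[...,0]-.548,P[...,1]-.157)<.06)
    q=P[m]; print(n,len(q),np.histogram(q[:,2],bins=np.arange(.15,.29,.01))[0])
    np.savez(f"{n}7.npz",p=p,d=d,P=P)
    for lo,hi in((.225,.245),(.232,.242)):
        t=q[(q[:,2]>lo)&(q[:,2]<hi)]; print(cv2.minEnclosingCircle((t[:,:2]*1000).astype(np.float32)),np.median(t[:,2]))
plan([.5485,.1575,.251],-7.7)
E
```

```text
t 19.05 pos [0.549  0.1567 0.2628] xdir -7.69 shift [-0.0006 -0.0007  0.0118] twist 0.00021671352128564824 j7 -1.935 F [ 0.17 -0.42 -0.77] T [-0.058  0.008  0.066]
wrist 8238 [   0    0    1  179  227  273  313  352 4554  450  196  326 1328]
((548.7431030273438, 156.83677673339844), 30.856266021728516) 0.23896980257447387
((548.7431030273438, 156.83677673339844), 30.856266021728516) 0.23900905823681326
top 0 [0 0 0 0 0 0 0 0 0 0 0 0 0]
((0.0, 0.0), 0.0) nan
((0.0, 0.0), 0.0) nan
t 19.15 pos [0.549  0.1567 0.2628] xdir -7.69 shift [-0.0006 -0.0007  0.0118] twist 0.00020047238855356927 j7 -1.935 F [-0.24  0.11 -0.45] T [ 0.059 -0.031 -0.024]
  return _methods._mean(a, axis=axis, dtype=dtype,
  ret = ret.dtype.type(ret / rcount)
```

View pics/wrist7.png

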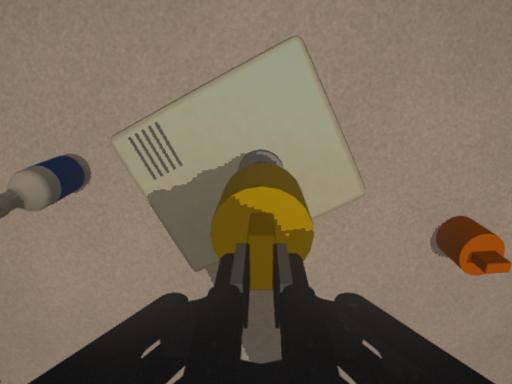

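Emit:
jog_arm(steps=[0,-0.0003,-0.0006,0.01,0,0,-0.0003,-0.0006,0.02,0,0,-0.0003,-0.0006,0.03,0,0,-0.0003,-0.0006,0.04,0,0,-0.0003,-0.0006,0.05,0,0,-0.0003,-0.0006,0.06,0,0,-0.0003,-0.0006,0.068,0,0,-0.0003,-0.0006,0.072,0,0,-0.0003,-0.0006,0.072,0,0,-0.0003,-0.0006,0.072,0])

```text
clock: 20.15
position: [0.549, 0.1574, 0.1911]
ee_rot: [0.998, -0.067, 0.0, -0.0]
ft_force: [0.7, 0.8, -0.9]
grip_width: 0.136
```

```bash
python3 - <<'E'
from h import *
plan([.5486,.1574,.173],-7.7)
E
```

```text
t 20.15 pos [0.549  0.1574 0.1911] xdir -7.69 shift [-0.0004  0.      0.0181] twist 0.00012141059380403881 j7 -1.907 F [ 0.7   0.78 -0.87] T [-0.003  0.012 -0.015]
```

Emit:
jog_arm(steps=[0,-0.0004,0,0.002,0,0,-0.0004,0,0.004,0,0,-0.0004,0,0.006,0,0,-0.0004,0,0.008,0,0,-0.0004,0,0.01,0,0,-0.0004,0,0.012,0,0,-0.0004,0,0.014,0,0,-0.0004,0,0.016,0,0,-0.0004,0,0.017,0,0,-0.0004,0,0.017,0])

```text
clock: 21.15
position: [0.5485, 0.1573, 0.1738]
ee_rot: [0.998, -0.067, 0.0, -0.0]
ft_force: [-0.9, -0.7, 0.2]
grip_width: 0.133
```

```bash
python3 - <<'E'
from h import *
plan([.5486,.1574,.173],-7.7)
E
```

```text
t 21.15 pos [0.5485 0.1573 0.1738] xdir -7.7 shift [ 0.0001 -0.0001  0.0008] twist 3.6317863955445147e-06 j7 -1.898 F [-0.87 -0.68  0.24] T [-0.082  0.002  0.037]
```

Emit:
jog_arm(steps=[0,0,0,0.0005,0,0,0,0,0.001,0,0,0,0,0.001,0,0,0,0,0.001,0,0.05,0,0,0.001,0,0.05,0,0,0.001,0,0.05,0,0,0.001,0,0.05,0,0,0.001,0,0.05,0,0,0.001,0,0.05,0,0,0.001,0])

```text
clock: 22.15
position: [0.5484, 0.1574, 0.1727]
ee_rot: [0.998, -0.067, -0.0, -0.0]
ft_force: [-0.1, 0.0, 0.8]
grip_width: 0.585
```

```bash
python3 s.py
```

```text
t 22.15 turned 3.424 pos [0.5484 0.1574 0.1727] F [-0.14  0.01  0.78] T [-0.005 -0.052 -0.005] tau7 [-9.0000e-03 -4.5964e+01  8.0060e+00 -3.6811e+01  1.4000e-02  2.0000e-03
  0.0000e+00] j7 -1.898 gw 0.585
```

Emit:
jog_arm(steps=[0.05,0,0,-0.005,0,0.05,0,0,-0.02,0,0.05,0,0,-0.05,0,0.05,0,0,-0.09,0,0.05,0,0,-0.12,0,0.05,0,0,-0.14,0,0.05,0,0,-0.14,0,0.05,0,0,-0.14,0,0.05,0,0,-0.14,0,0.05,0,0,-0.14,0])

```text
clock: 23.15
position: [0.548, 0.1573, 0.312]
ee_rot: [0.998, -0.067, -0.001, 0.0]
ft_force: [0.2, 0.9, -0.4]
grip_width: 0.581
```

```bash
python3 - <<'E'
from h import *
plan([.5485,.1575,.251],-7.7)
for n in ["wrist","scene"]:
    p,d,c=cloud(n); P=pts(d,c); save(f"pics/{n}8.png",p)
    hsv=cv2.cvtColor(p,cv2.COLOR_RGB2HSV);H,S=hsv[...,0],hsv[...,1]
    m=(S>110)&(H>19)&(H<36)&(d>0)&(P[...,2]>.08)&(np.hypot(P[...,0]-.548,P[...,1]-.157)<.06)
    q=P[m]; print(n,len(q),np.histogram(q[:,2],bins=np.arange(.08,.21,.01))[0])
    t=q[(q[:,2]>.143)&(q[:,2]<.157)]; print(cv2.minEnclosingCircle((t[:,:2]*1000).astype(np.float32)),np.median(t[:,2]), np.ptp(np.percentile(t[:,2],[5,95])))
E
```

```text
t 23.15 pos [0.548  0.1573 0.312 ] xdir -7.69 shift [ 0.0005 -0.0003  0.061 ] twist 0.00016894816137501565 j7 -1.948 F [ 0.16  0.9  -0.35] T [ 0.057 -0.03  -0.038]
wrist 3182 [  17   11   55   60   66   75 1415  885   36   67  495    0]
((548.4970092773438, 157.06468200683594), 30.945690155029297) 0.14978645965666404 0.002559889907210011
scene 851 [  0  75  74  86  83  81 189 146  37  32  43   0]
((548.6409912109375, 153.34312438964844), 31.921648025512695) 0.1498720478677622 0.00807714371233581
```

View pics/scene8.png

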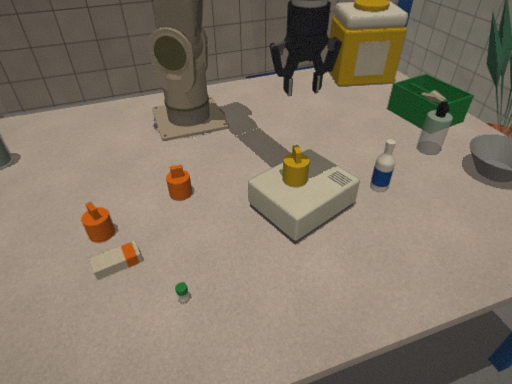

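View pics/wrist8.png

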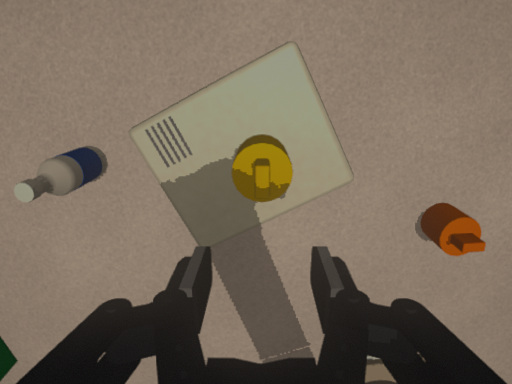

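The scene view shows the cap at (296,168), upright on the unit. Its flat top measures z = 0.150, which puts the rim on the 0.090 deck. The hand is clear, and the other items look untouched.

```bash
python3 -c "
from h import *
print(manip.hand_in())"
```

```text
the job is handed in; nothing more can be done
None
```

I tightened the blue plug, put the yellow cap over it with its rim on the deck, let go, and handed the job in at about 23 s.

- **Plug:** I turned it 2.00 rad clockwise. It turned freely until between 1.6 and 1.8 rad. The torque then read 0.31 N m at 1.8 rad and 0.43 N m at 2.0 rad. That puts it about 0.2 to 0.4 rad past the bite, most likely near 0.38, inside the snug range and well short of cracking.
- **Plug after release:** the wing should have stood at 73.9°. The wrist camera measured 76.7° and the scene camera, on few pixels, about 68°. I put the difference down to measurement noise. Even if it is real, the plug is still within the snug range.
- **Cap:** its flat top measures z = 0.150 m, which matches the rim resting on the 0.090 m deck. The wrist camera put its centre within about 1 mm of the plug axis. The scene camera read y about 4 mm lower, as it did for the collar.
- **Rest of the scene:** the gripper is open and clear of the cap by more than 10 cm. In the last pictures the carton, vial, spray bottle and orange caps look unmoved; I checked that by eye and did not measure it.

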